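# Load a ceramic resonator disc into the spring magazine

## Task

Load the solid wide flat ceramic disc (the low one as wide as the magazine, not the one with a hole, not the small one, not the tall one) into the spring magazine of the test bench. Set it flat between the four guide rods and press it down against the spring follower until both side catches have snapped over its top face, then let go so that it stays held down level under the catches.

Things in the scene. Friction and masses are not known exactly. Their poses are not given: they have to be found in the camera images.
- disc: Solid off-white ceramic disc, no hole, 56 mm diameter, 16 mm thick, 0.15-0.24 kg, flat on the green mat. Origin at its centre (8 mm above its underside), z along its axis. Three like-coloured ceramic bystanders lie around it in changing places: one 56 x 16 mm with a 24 mm hole, one 38 mm wide, one 56 mm wide but 40 mm tall.
- magazine: Fixed spring magazine, base plate 100 (x) x 130 (y) x 10 mm. Origin on the bench on its vertical axis, z up. Four 8 mm steel guide rods at x +-21, y +-26 mm (1.5 mm play round the disc), straight to 78 mm height, then flared 11 mm outward to a top at 99 mm. Both x sides are open, 44 mm wide, for fingers holding the disc along x, down to 12 mm height. Catches and their 88 mm uprights are on the y sides.
- catch_level (a point): Point on the magazine's axis 60 mm above the bench, level with the tips of two sprung leaf catches that lean in and down at y +-24 mm, 4 mm over the disc's rim. A disc set in the mouth rests on them, underside about 65 mm above the bench. Pressed by about 10 N (at most 15 N) until its top is under 60 mm, it is snapped over; let go, it stays with its centre about 51 mm above the bench. z up.
- follower (a joint): Travel down of the black follower plate (50 mm wide) between the rods, in m: 0 at rest, its top 56 mm above the bench; hard stop at 0.020. Its spring pushes up 4 N at rest, 0.4 N more per mm. Reads about 0.013 with the disc held under the catches; pressing to 0.015-0.018 snaps them.
Not all that is in view belongs to the job. Leave any pink or turquoise look-alike of the disc alone. Several things look just like the magazine: the one meant starts farthest to the robot's left.

How it is judged:
At the end, for the whole second after the job is handed in: The solid 56 mm disc lies in the magazine under both catches: its centre within 10 mm of the magazine's axis and 42 to 54.5 mm above the bench, level within 0.12 rad (7 degrees), the follower held down by more than 9 mm, the disc at rest (below 20 mm/s) (horizontal distance between disc and magazine below 0.01 m and z of disc in the frame of magazine between 0.042 and 0.0545 m and angle between the z axis of disc and the z axis of magazine, either way round below 0.12 rad and value of joint follower above 0.009 m and linear speed of disc below 0.02 m/s); the robot touches nothing.
It also fails if it takes over 50 s, if anything falls off the work surface, if the arm or the gripper's body presses on something with over 40 N, if the wrist force passes 120 N, or if a joint passes its speed limit or range.

## Robot

A 6-joint arm with a two-finger parallel gripper is mounted at the origin on the work surface. World frame = base frame: x ahead of the robot, y to its left, z up, the work surface at z = 0. Lengths are in m, angles in rad, forces in N, time in s.
With the tool pointing down it reaches from about 0.35 to 0.775 m from the base axis. Payload 5.5 kg.
Tool frame: the origin (TCP) lies at the very end of the fingers, on their centre line; the grasp point (between the pads) lies 19 mm behind it; x points along the fingers, y is the direction in which the jaws open and shut, and the axes are right-handed (so a half turn about x gives the same grasp; the last joint's range is limited). The gripper opens to 85 mm and grips with 20 to 120 N. Pads are 22 mm wide; open, the fingers measure 114 mm over their backs; the gripper's body (76 mm by 85 mm) begins 54 mm behind the grasp point. The pads swing forward as they close: fully open they stand 13 mm farther back than shut.
Start: joints at [1.026, 0.313, 0.046, 1.304, 0, 1.431], TCP at [0.226, 0.529, 0.231] pointing down, gripper open.
Joint ranges: [-2.76, 2.76], [-0.86, 1.69], [-1.03, 1.26], [-2.2, 2.34], [-1.47, 1.5], [-3.14, 3.14]. Speed limits (rad/s): [2.57, 2.57, 3.14, 3.14, 3.14, 3.14].

## Interface

Orientations are given as a unit quaternion [w, x, y, z].
In Python, from workcell import env gives the robot as it stands.
- The arm moves only by the tool servo_tool, never from a script. Its argument "increments" is a list of rows, each an object with "offset": the shift along the tool's x, y, z in cm, a list of three; "yaw": the turn about the tool's x in degrees. In form: [{"offset": [x, y, z], "yaw": yaw}, ...]. A call has exactly 8 rows; each row is the pose to reach, as a shift and turn from the pose commanded when the call began, along the tool's axes at that moment; what a row does not reach only later rows make up. A row lasts 1/10 s, in which the tool goes at most 50 mm and 8.59 degrees, less where a joint would pass 70% of its speed; a pose out of reach is approached as far as the arm can. A call with a gripper value outside its range is refused whole. "claw" is the opening, from 0 (shut) to 1 (fully open), set as the call begins (left out, the last holds). The fingers move at their own pace and stop on an object; "force" is the grip in N (left out, the last holds). Time passes only in rows, so rows that repeat a pose let the fingers close, or fill a call up. It gives the time, the measured TCP pose, the force and the opening at its end, in the units of the state.
- env.get_state(): the state, without advancing time (a new reading comes with each control period).
- env.read_camera(name): name is "scene" or "top" or "wrist"; returns (picture, depth): 400x640x3 uint8, red, green, blue; 400x640 float32, m along the optical axis (not along the pixel's ray), 0 where there is no reading.
- env.camera_model(name): a dict with "vertical_fov" (degrees; the focal length in pixels is half the picture's height over the tangent of half this angle, whatever the lens; pixels are square), "cx", "cy" (the principal point, pixels), "D" ([k1, k2, p1, p2, k3] as OpenCV has them; the pictures are not rectified), "world_from_camera" (4x4, takes a point from camera to world coordinates). Camera axes: x right, y up, looking along -z (the intrinsics and any distortion apply to the point x, -y, -z); pixel columns grow to the right and rows downward; lengths in m; the calibration is good to about 2 mm. A picture is of the moment at which its call begins: read the wrist's pose just before it. camera_model takes no time and is no camera call; for the wrist camera it gives the pose at the moment of the call.
- env.hand_in(): hands the job in, once; it reports no verdict.
The state is a dict: "clock": time; "joint_pos": joint angles; "qvel": joint speeds; "tau": joint torques, N m; "tcp_pos": TCP position; "orientation": TCP orientation; "wrist_force": force on the tool from outside, world axes, zero at the start; "ft_torque": the same for the moment, N m; "finger_gap": finger opening in m.
Only numpy, scipy, OpenCV 4.12 (cv2) and the standard library are available. Lean on these libraries where they do the work, as an engineer would, in place of code of your own. Each camera call takes 0.05 s, during which the arm holds its last target.

## Working session

There is one attempt and no reset: what is moved stays moved. The work goes in short steps, Python scripts to look and compute and a tool call to move; the robot and the scene stay as the last step left them, time stands still between calls to the robot, and variables do not carry over. Pictures are saved under pics/ and viewed, and the job is handed in when it is done.

Besides the shell and the picture viewer there is one more tool, called after "Emit:" as a command line: name --argument value ..., lists and objects as JSON in quotes. servo_tool: Moves the arm, as the interface text tells. Its arguments: {"type":"object","properties":{"increments":{"type":"array","items":{"type":"object","properties":{"offset":{"type":"array","items":{"type":"number"}},"yaw":{"type":"number"}}}},"claw":{"type":"number"},"force":{"type":"number"}},"required":["increments"]}

```bash
ls; mkdir -p pics; cat > h.py <<'E'
import numpy as np, cv2
from workcell import env
def K(m,h=400):
    f=h/2/np.tan(np.radians(m["vertical_fov"])/2)
    return np.array([[f,0,m["cx"]],[0,f,m["cy"]],[0,0,1]])
def ray(m,px):
    px=np.array(px,float).reshape(-1,1,2)
    u=cv2.undistortPoints(px,K(m),np.array(m["D"],float)).reshape(-1,2)
    d=np.c_[u[:,0],-u[:,1],-np.ones(len(u))]
    T=np.array(m["world_from_camera"]); return T[:3,3],d@T[:3,:3].T
def plane(m,px,z):
    o,d=ray(m,px); t=(z-o[2])/d[:,2]; return o+d*t[:,None]
def pts(m,px,dep):
    o,d=ray(m,px); return o+d*np.asarray(dep).reshape(-1,1)
def proj(m,P):
    T=np.linalg.inv(np.array(m["world_from_camera"])); p=np.atleast_2d(P)@T[:3,:3].T+T[:3,3]
    p=p*[1,-1,-1]
    return cv2.projectPoints(p,np.zeros(3),np.zeros(3),K(m),np.array(m["D"],float))[0].reshape(-1,2)
def snap(n,tag):
    m=env.camera_model(n); im,d=env.read_camera(n)
    cv2.imwrite(f"pics/{tag}.png",im[:,:,::-1]); np.savez(f"{tag}.npz",im=im,d=d,m=np.array(m,dtype=object)); return m,im,d
def load(tag):
    z=np.load(f"{tag}.npz",allow_pickle=True); return z["m"].item(),z["im"],z["d"]
E
python3 - <<'E'
from h import *
for n in ["scene","top","wrist"]:
    m,im,d=snap(n,n+"0"); print(n,m)
s=env.get_state(); print(s)
E
```

```text
pics
scene {'vertical_fov': 57.519098682447975, 'cx': 322.895097352971, 'cy': 202.3501704858862, 'D': array([-0.07167972,  0.        ,  0.        ,  0.        ,  0.        ]), 'world_from_camera': array([[-0.66270389, -0.53684198,  0.52213431,  0.91048237],
       [ 0.74887877, -0.47695948,  0.46009808,  0.40955146],
       [ 0.00203694,  0.69592409,  0.71811247,  0.66395695],
       [ 0.        ,  0.        ,  0.        ,  1.        ]])}
top {'vertical_fov': 47.33838968860031, 'cx': 322.69269830391465, 'cy': 205.16104607872805, 'D': array([-0.02656341,  0.        ,  0.        ,  0.        ,  0.        ]), 'world_from_camera': array([[-1.71092891e-02,  9.83908332e-01, -1.77852935e-01,
         2.98582441e-01],
       [-9.99848072e-01, -1.74292048e-02, -2.36432143e-04,
         1.09910967e-03],
       [-3.33246279e-03,  1.77821869e-01,  9.84057050e-01,
         9.58222322e-01],
       [ 0.00000000e+00,  0.00000000e+00,  0.00000000e+00,
         1.00000000e+00]])}
wrist {'vertical_fov': 59.26033210288926, 'cx': 319.7880397191399, 'cy': 200.070545223098, 'D': array([-0.01889727,  0.    
[... 278 characters left out ...]
     ,  0.        ,  1.        ]])}
{'clock': 0.15, 'joint_pos': array([ 1.02640671e+00,  3.13832319e-01,  4.52303750e-02,  1.30360174e+00,
       -1.65936379e-05,  1.43116375e+00]), 'qvel': array([ 0.0016944 , -0.00261363,  0.00246027, -0.00110556, -0.0002615 ,
        0.00130997]), 'tau': array([ 1.75291243e-03, -4.81065309e+01,  2.98815483e+01,  1.39149441e-02,
       -1.32823357e-04, -1.54651315e-05]), 'tcp_pos': array([0.22625983, 0.52819004, 0.23060729]), 'orientation': array([ 0.69251411,  0.14165761,  0.69283681, -0.14259906]), 'wrist_force': array([ 0.0567015 , -0.23197501, -0.34093874]), 'ft_torque': array([ 0.02065255, -0.0210887 , -0.06556144]), 'finger_gap': 0.08545707578580221}
```

View pics/scene0.png

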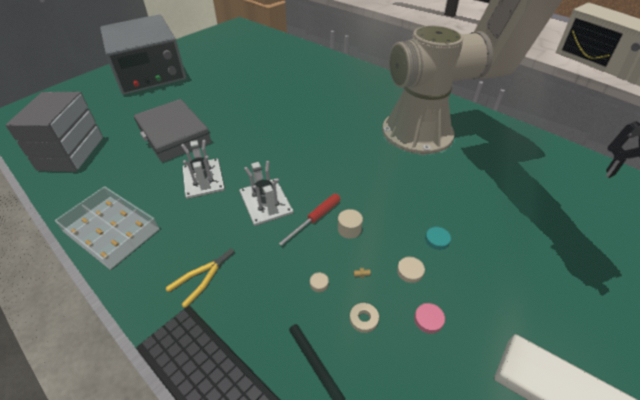

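View pics/top0.png

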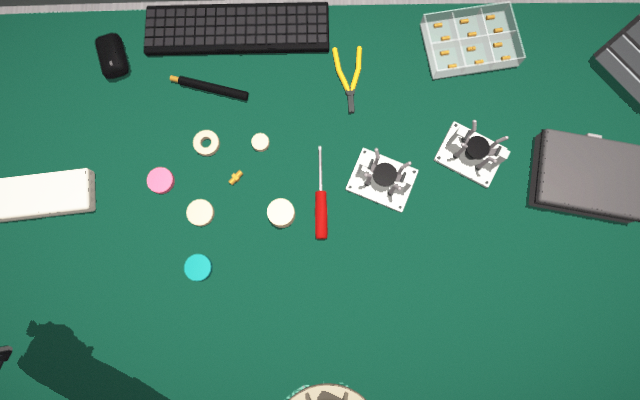

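View pics/wrist0.png

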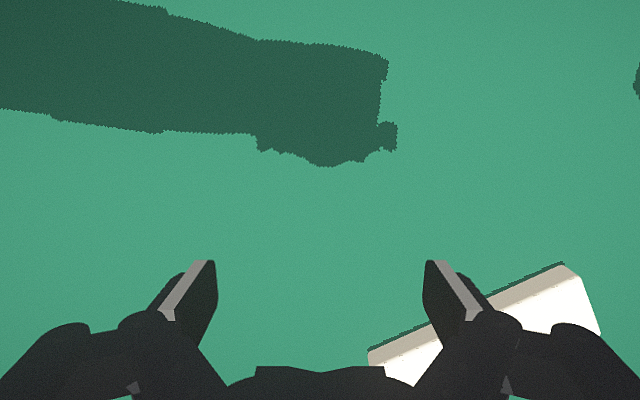

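Top view: cream things at (200,212), (281,213), (206,143, has a hole) and (260,142, small), pink at (160,180), turquoise at (198,267). There are two magazines, at (383,180) and (473,153). World +y (robot's left) is to the left in this picture, so (383,180) is the one meant. Next I'll measure these and crop to confirm.

```bash
python3 - <<'E'
from h import *
out=[]
for n in ["top0","scene0"]:
    m,im,d=load(n)
    hsv=cv2.cvtColor(im,cv2.COLOR_RGB2HSV)
    mask=((hsv[:,:,0]>8)&(hsv[:,:,0]<32)&(hsv[:,:,1]>20)&(hsv[:,:,1]<120)&(hsv[:,:,2]>150)).astype(np.uint8)
    k,lab,st,c=cv2.connectedComponentsWithStats(mask)
    for i in range(1,k):
        if 150<st[i,4]<1500 :
            ys,xs=np.where(lab==i); P=pts(m,np.c_[xs,ys],d[ys,xs])
            zt=np.percentile(P[:,2],90); top=P[P[:,2]>zt-.004]
            mp=np.c_[xs,ys][P[:,2]>zt-.004]
            q=plane(m,mp,zt)
            print(n,c[i].round(0),st[i,4],"ztop %.4f"%zt,"xy depth",top.mean(0).round(4),"ray",q.mean(0).round(4),"ext",np.ptp(q,axis=0)[:2].round(4), "minarea",cv2.minEnclosingCircle((q[:,:2]*1000).astype(np.float32)))
m,im,d=load("top0")
a=cv2.resize(im[100:290,130:310],None,fx=3,fy=3,interpolation=cv2.INTER_CUBIC)
cv2.imwrite("pics/c1.png",a[:,:,::-1])
b=cv2.resize(im[120:220,330:520],None,fx=4,fy=4,interpolation=cv2.INTER_CUBIC)
cv2.imwrite("pics/c2.png",b[:,:,::-1])
m,im,d=load("scene0")
b=cv2.resize(im[130:230,170:310],None,fx=5,fy=5,interpolation=cv2.INTER_CUBIC)
cv2.imwrite("pics/c3.png",b[:,:,::-1])
E
```

```text
top0 [204. 141.] 361 ztop 0.0181 xy depth [0.61   0.2518 0.0267] ray [0.613  0.2541 0.0181] ext [0.054  0.0503] minarea ((611.1214599609375, 251.85728454589844), 27.329126358032227)
top0 [ 66. 202.] 480 ztop 0.0330 xy depth [0.474  0.5459 0.0412] ray [0.4758 0.5505 0.033 ] ext [0.1018 0.1892] minarea ((496.8983154296875, 581.0188598632812), 103.92255401611328)
top0 [327. 393.] 647 ztop 0.0154 xy depth [ 0.0955 -0.0007  0.0183] ray [ 0.0949 -0.0008  0.0154] ext [0.0278 0.141 ] minarea ((82.95645141601562, -2.453418731689453), 70.5241470336914)
scene0 [471.   9.] 471 ztop 0.0710 xy depth [-1.023  -0.3101  0.0754] ray [-1.0369 -0.315   0.071 ] ext [0.2964 0.2001] minarea ((-1040.906005859375, -303.10302734375), 151.53746032714844)
scene0 [610.  15.] 716 ztop 0.2449 xy depth [-0.8462  0.2991  0.2446] ray [-0.8452  0.2993  0.2449] ext [0.1884 0.2336] minarea ((-848.745849609375, 305.3812255859375), 137.8046112060547)
scene0 [350. 218.] 341 ztop 0.0422 xy depth [0.4546 0.0898 0.0409] ray [0.4555 0.0905 0.0422] ext [0.0545 0.0538] minarea ((454.9377746582031, 90.07646942138672), 27.404823303222656)
scene0 [411. 268.] 446 ztop 0.0191 xy depth [0.4624 0.2629 0.0192] ray [0.4624 0.2629 0.0191] ext [0.0541 0.0535] minarea ((461.5462951660156, 262.75921630859375), 27.623294830322266)
scene0 [319. 280.] 225 ztop 0.0178 xy depth [0.6144 0.1375 0.0195] ray [0.6136 0.1368 0.0178] ext [0.0352 0.0345] minarea ((613.5491943359375, 136.40008544921875), 18.593870162963867)
scene0 [364. 316.] 483 ztop 0.0182 xy depth [0.6148 0.2544 0.0182] ray [0.6149 0.2544 0.0182] ext [0.0531 0.0543] minarea ((614.4469604492188, 253.9247283935547), 27.46184730529785)
```

View pics/c1.png

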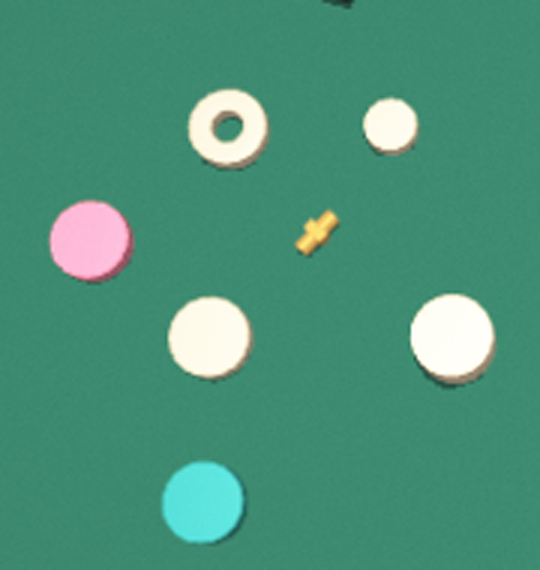

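View pics/c2.png

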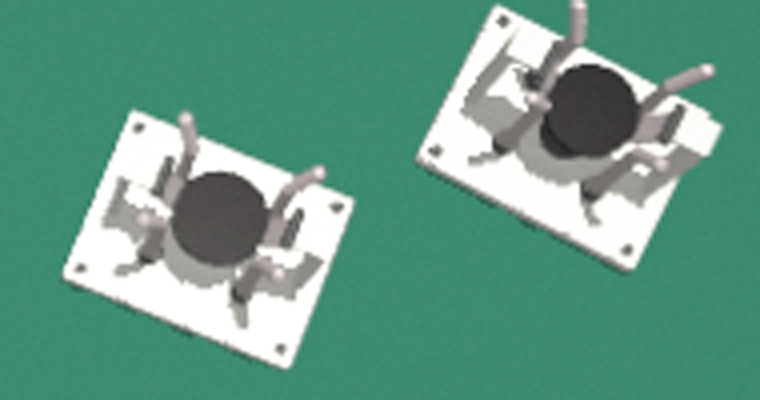

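View pics/c3.png

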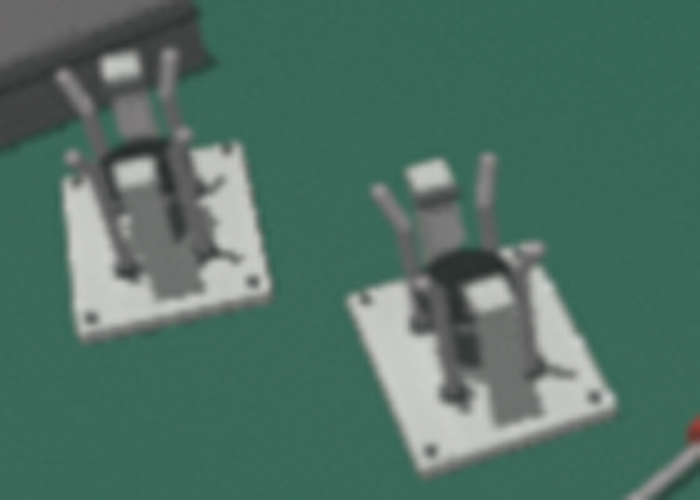

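Top view candidates:
- (200,212): solid, 55 mm wide, top at about 18 mm. This fits the disc.
- (281,213): top at 42 mm, so it is the tall one.
- (206,143): has a hole.
- (260,142): 37 mm wide, so it is the small one.
- (160,180) pink and (198,267) turquoise: to be left alone.

The crops confirm this. The left magazine (383,180) has its long side, with the catches, turned about -23°. I'll triangulate the details now.

```bash
cat >> h.py <<'E'
def tri(m1,p1,m2,p2):
    (o1,d1),(o2,d2)=ray(m1,p1),ray(m2,p2); d1=d1[0];d2=d2[0]
    A=np.c_[d1,-d2]; t=np.linalg.lstsq(A,o2-o1,rcond=None)[0]
    a=o1+t[0]*d1;b=o2+t[1]*d2; return (a+b)/2, np.linalg.norm(a-b)
E
python3 - <<'E'
from h import *
mt,it,dt=load("top0"); ms,is_,ds=load("scene0")
# disc top ellipse in each view
def disc(im,cx,cy,r=22):
    hsv=cv2.cvtColor(im,cv2.COLOR_RGB2HSV); 
    mk=(im[:,:,0].astype(int)>im[:,:,1].astype(int)-15)&(hsv[:,:,2]>(225 if im is it else 165))
    k,lab,st,c=cv2.connectedComponentsWithStats(mk.astype(np.uint8)); l=lab[cy,cx]
    ct=max(cv2.findContours((lab==l).astype(np.uint8),0,1)[0],key=cv2.contourArea)
    return cv2.fitEllipse(ct)
for nm,a,b in [("disc",(200,211),(411,267)),("tall",(281,212),(350,217))]:
    e1=disc(it,*a);e2=disc(is_,*b); print(nm,e1,e2,tri(mt,e1[0],ms,e2[0]))
# plate holes of left magazine from crops
h1=[(330+x/4,120+y/4) for x,y in [(138,128),(336,207),(282,349),(80,268)]]
h2=[(170+x/5,130+y/5) for x,y in [(365,299),(432,451),(595,397),None or (523,250)]]
# order top: A far-left, B far-right(-y), C near -y, D near +y
for p in h1: print("top hole",plane(mt,p,.01)[0].round(4))
for p in h2: print("scene hole",plane(ms,p,.01)[0].round(4))
# follower by depth
for m,im,d,(x0,x1,y0,y1) in [(mt,it,dt,(370,400,160,190)),(ms,is_,ds,(250,282,172,205))]:
    ys,xs=np.mgrid[y0:y1,x0:x1]; ys=ys.ravel();xs=xs.ravel()
    k=im[ys,xs].max(1)<75; P=pts(m,np.c_[xs[k],ys[k]],d[ys[k],xs[k]]); 
    g=(P[:,2]>.05)&(P[:,2]<.065); q=P[g]; print("foll",g.sum(),np.median(q,0).round(4),(q.min(0)+q.max(0))/2,np.ptp(q,axis=0))
E
```

```text
disc ((199.2935333251953, 211.94686889648438), (24.49681282043457, 25.80048179626465), 62.69852828979492) ((410.9285888671875, 267.71685791015625), (19.643482208251953, 25.346303939819336), 109.61578369140625) (array([0.45906112, 0.26138527, 0.01435114]), np.float64(0.0008928163956292685))
tall ((280.01678466796875, 211.45135498046875), (25.893930435180664, 26.273019790649414), 67.05137634277344) ((349.8517761230469, 218.2040252685547), (16.710451126098633, 22.33440589904785), 94.87748718261719) (array([0.45310116, 0.0888393 , 0.03911538]), np.float64(0.000292420642240773))
top hole [ 0.5849 -0.0909  0.01  ]
top hole [ 0.5392 -0.1954  0.01  ]
top hole [ 0.4626 -0.1628  0.01  ]
top hole [ 0.5082 -0.0574  0.01  ]
scene hole [ 0.5387 -0.1944  0.01  ]
scene hole [ 0.5851 -0.0889  0.01  ]
scene hole [ 0.5083 -0.0557  0.01  ]
scene hole [ 0.4583 -0.1604  0.01  ]
foll 3 [ 0.543  -0.1274  0.0565] [ 0.54352046 -0.12418701  0.05653546] [0.00639112 0.02642478 0.00063854]
foll 112 [ 0.5232 -0.131   0.0565] [ 0.5257694  -0.1277439   0.05627737] [0.04822455 0.04224627 0.0059962 ]
```

```bash
cat >> h.py <<'E'
from scipy.spatial.transform import Rotation as R
def toolR(s): return R.from_quat(np.r_[s["orientation"][1:],s["orientation"][0]]).as_matrix()
def plan(target,jaw=None,s=None):
    s=s or env.get_state(); M=toolR(s); off=M.T@(np.array(target)-s["tcp_pos"])*100
    print("tcp",s["tcp_pos"].round(4),"tooly",M[:,1].round(3),"toolx",M[:,0].round(3),"t",round(s["clock"],2),"F",s["wrist_force"].round(1),"gap",round(s["finger_gap"],4))
    print("offset cm",off.round(2),end=" ")
    if jaw is not None:
        j=np.r_[jaw,0]; 
        for sg in (1,-1):
            c=M.T@(sg*j); print("yaw",round(np.degrees(np.arctan2(c[2],c[1])),2),end=" ")
    print()
E
python3 - <<'E'
from h import *
a=np.radians(-23.6); plan([.461,.262,.16],[np.cos(a),np.sin(a)])
E
```

```text
tcp [0.2263 0.5282 0.2306] tooly [ 0.394  0.919 -0.001] toolx [-0.001 -0.001 -1.   ] t 0.15 F [ 0.1 -0.2 -0.3] gap 0.0855
offset cm [  7.08 -15.21  32.06] yaw 90.41 yaw -89.59
```

Emit:
servo_tool --increments '[{"offset": [0.5,-2,4],"yaw": 8},{"offset": [1,-4,8],"yaw": 16},{"offset": [1.5,-6,12],"yaw": 24},{"offset": [2,-8,16],"yaw": 32},{"offset": [2.5,-10,20],"yaw": 40},{"offset": [3,-12,24],"yaw": 48},{"offset": [3,-14,28],"yaw": 56},{"offset": [3,-15.2,32],"yaw": 64}]' --claw 1

```text
clock: 0.95
tcp_pos: [0.461, 0.2607, 0.201]
orientation: [0.51, 0.489, 0.511, -0.49]
wrist_force: [0.4, 0.4, 0.5]
finger_gap: 0.0855
```

Emit:
servo_tool --increments '[{"offset": [0,0,0],"yaw": 8.4},{"offset": [0,0,0],"yaw": 16.8},{"offset": [0,0,0],"yaw": 25.2},{"offset": [0,0,0],"yaw": 26.4},{"offset": [0,0,0],"yaw": 26.4},{"offset": [0,0,0],"yaw": 26.4},{"offset": [0,0,0],"yaw": 26.4},{"offset": [0,0,0],"yaw": 26.4}]'

```text
clock: 1.75
tcp_pos: [0.4607, 0.2629, 0.2013]
orientation: [0.388, 0.591, 0.388, -0.591]
wrist_force: [-0.6, 0.5, 0.6]
finger_gap: 0.0856
```

```bash
python3 - <<'E'
from h import *
a=np.radians(-23.6); plan([.461,.262,.1],[np.cos(a),np.sin(a)])
print(env.get_state()["joint_pos"].round(3))
m,im,d=snap("wrist","w1"); print(proj(m,[[.461,.262,.016]]))
E
```

```text
tcp [0.4607 0.2629 0.2013] tooly [ 0.917 -0.399  0.   ] toolx [ 0.  0. -1.] t 1.75 F [-0.6  0.5  0.6] gap 0.0856
offset cm [10.13  0.07  0.08] yaw 0.07 yaw -179.93 
[ 0.367  0.238 -0.129  1.204  0.     2.349]
[[319.97978412 175.77566172]]
```

View pics/w1.png

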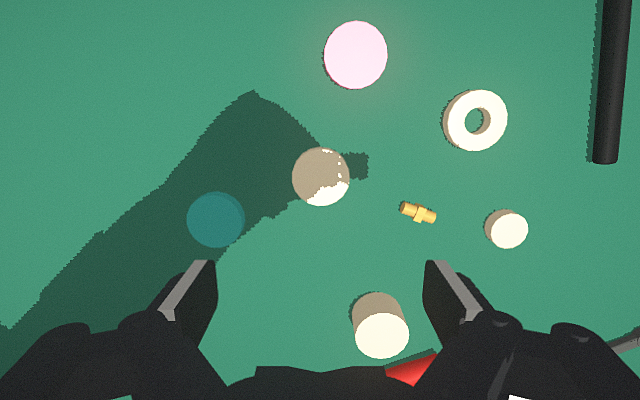

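The disc is at (321,177) in the wrist view, partly in the arm's shadow, close to the predicted (320,176). I'll refine it and go down.

```bash
python3 - <<'E'
from h import *
m,im,d=load("w1")
hsv=cv2.cvtColor(im,cv2.COLOR_RGB2HSV)
mk=((im[:,:,0].astype(int)>im[:,:,1].astype(int)-8)&(hsv[:,:,2]>100)).astype(np.uint8)
k,lab,st,c=cv2.connectedComponentsWithStats(mk); l=lab[180,312]
print(st[l])
ct=max(cv2.findContours((lab==l).astype(np.uint8),0,1)[0],key=cv2.contourArea)
ct=cv2.convexHull(ct)
ys,xs=np.where(lab==l);P=pts(m,np.c_[xs,ys],d[ys,xs]);zt=np.median(P[:,2]);print("ztop",zt)
e=cv2.fitEllipse(ct);print(e)
q=plane(m,ct.reshape(-1,2),.016);print(cv2.minEnclosingCircle((q[:,:2]*1000).astype(np.float32)),plane(m,e[0],.016))
mt,_,_=load("top0");ms,_,_=load("scene0")
print(tri(m,e[0],mt,(199.3,211.95)),tri(m,e[0],ms,(410.93,267.7)))
o=plane(mt,(199.3,211.95),.016),plane(ms,(410.93,267.7),.016);print(o)
E
```

```text
[ 292  147   58   59 2678]
ztop 0.01695371826634101
((320.1739196777344, 176.0934295654297), (57.666358947753906, 58.93309783935547), 168.63490295410156)
((460.8538818359375, 261.2344055175781), 28.939157485961914) [[0.46104579 0.26164064 0.016     ]]
(array([0.46015995, 0.26120093, 0.01242575]), np.float64(0.0012844354210404204)) (array([0.46121641, 0.26229411, 0.01793095]), np.float64(0.0004902752348856077))
(array([[0.45898373, 0.26051731, 0.016     ]]), array([[0.45990059, 0.26210595, 0.016     ]]))
```

```bash
python3 - <<'E'
from h import *
m,im,d=load("w1")
px=[(205,265),(200,275),(190,290),(210,270),(436,265),(445,280),(213,264)]
s=env.get_state();M=toolR(s)
for p in px:
    P=pts(m,p,[d[p[1],p[0]]])[0]; print(p,d[p[1],p[0]],((P-s["tcp_pos"])@M*1000).round(1))
a=np.radians(-23.6); plan([.4608,.2617,.004],[np.cos(a),np.sin(a)])
E
```

```text
(205, 265) 0.13252023 [-23.6 -42.9 -12.1]
(200, 275) 0.12570006 [-30.8 -42.5 -11.9]
(190, 290) 0.11610831 [-40.8 -42.6 -11.8]
(210, 270) 0.13537945 [-21.5 -41.9  -9. ]
(436, 265) 0.13241951 [-23.6  44.3 -12.1]
(445, 280) 0.12200421 [-34.6  44.  -11.9]
(213, 264) 0.13929254 [-17.3 -42.   -9.4]
tcp [0.4607 0.2629 0.2013] tooly [ 0.917 -0.399  0.   ] toolx [ 0.  0. -1.] t 1.8 F [-0.2  0.1  0.4] gap 0.0854
offset cm [19.73  0.05  0.11] yaw 0.06 yaw -179.94
```

Emit:
servo_tool --increments '[{"offset": [3,0.05,0.1],"yaw": 0},{"offset": [6,0.05,0.1],"yaw": 0},{"offset": [9,0.05,0.1],"yaw": 0},{"offset": [12,0.05,0.1],"yaw": 0},{"offset": [14,0.05,0.1],"yaw": 0},{"offset": [16,0.05,0.1],"yaw": 0},{"offset": [17,0.05,0.1],"yaw": 0},{"offset": [17,0.05,0.1],"yaw": 0}]'

```text
clock: 2.6
tcp_pos: [0.4597, 0.2613, 0.03]
orientation: [-0.387, -0.591, -0.388, 0.593]
wrist_force: [-0.8, -0.3, -0.5]
finger_gap: 0.0854
```

```bash
python3 - <<'E'
from h import *
a=np.radians(-23.6); plan([.4608,.2617,-.002],[np.cos(a),np.sin(a)])
m,im,d=snap("wrist","w2"); print(proj(m,[[.461,.262,.016]]))
E
```

```text
tcp [0.4597 0.2613 0.03  ] tooly [ 0.917 -0.4   -0.002] toolx [-0.003 -0.001 -1.   ] t 2.6 F [-0.8 -0.3 -0.5] gap 0.0854
offset cm [ 3.2   0.1  -0.09] yaw 0.03 yaw -179.97 
[[320.71346081 249.58868961]]
```

View pics/w2.png

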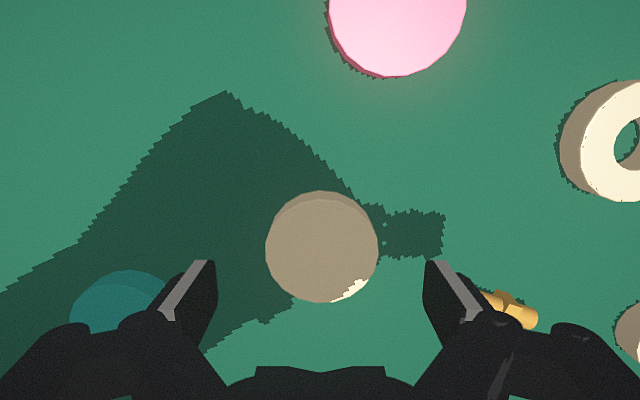

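The disc is centred between the fingers at (321,248). The connector (515,308) and the turquoise disc lie outside the fingers.

Emit:
servo_tool --increments '[{"offset": [1,0.05,-0.05],"yaw": 0},{"offset": [2,0.1,-0.1],"yaw": 0},{"offset": [2.7,0.1,-0.1],"yaw": 0},{"offset": [3.2,0.1,-0.1],"yaw": 0},{"offset": [3.2,0.1,-0.1],"yaw": 0},{"offset": [3.2,0.1,-0.1],"yaw": 0},{"offset": [3.2,0.1,-0.1],"yaw": 0},{"offset": [3.2,0.1,-0.1],"yaw": 0}]'

```text
clock: 3.45
tcp_pos: [0.4624, 0.2624, -0.0004]
orientation: [0.387, 0.592, 0.387, -0.591]
wrist_force: [-0.3, 0.0, 1.0]
finger_gap: 0.0852
```

Emit:
servo_tool --increments '[{"offset": [0,0,0],"yaw": 0},{"offset": [0,0,0],"yaw": 0},{"offset": [0,0,0],"yaw": 0},{"offset": [0,0,0],"yaw": 0},{"offset": [0,0,0],"yaw": 0},{"offset": [0,0,0],"yaw": 0},{"offset": [0,0,0],"yaw": 0},{"offset": [0,0,0],"yaw": 0}]' --claw 0 --force 70

```text
clock: 4.25
tcp_pos: [0.4623, 0.2624, 0.0002]
orientation: [0.387, 0.592, 0.387, -0.591]
wrist_force: [-2.1, -1.4, 7.1]
finger_gap: 0.053
```

```bash
python3 - <<'E'
from h import *
a=np.radians(-23.6); plan([.4608,.2617,.15],[np.cos(a),np.sin(a)])
m,im,d=snap("wrist","w3")
E
```

```text
tcp [4.623e-01 2.624e-01 2.000e-04] tooly [ 0.916 -0.4    0.   ] toolx [ 0.001  0.    -1.   ] t 4.25 F [-2.1 -1.4  7.1] gap 0.053
offset cm [-14.98  -0.1    0.11] yaw 0.01 yaw -179.99
```

View pics/w3.png

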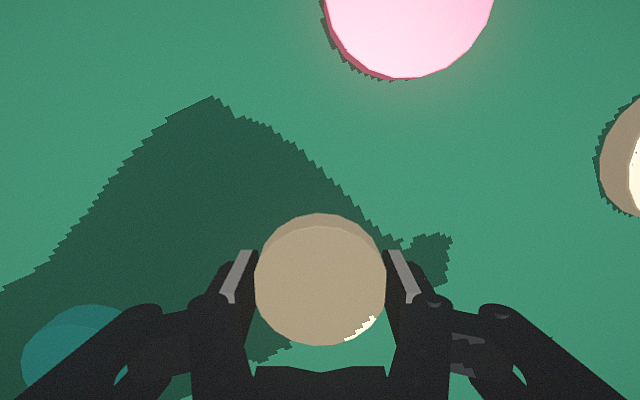

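Emit:
servo_tool --increments '[{"offset": [-1,0,0],"yaw": 0},{"offset": [-3,0,0],"yaw": 0},{"offset": [-6,0,0],"yaw": 0},{"offset": [-9,0,0],"yaw": 0},{"offset": [-12,0,0],"yaw": 0},{"offset": [-15,0,0],"yaw": 0},{"offset": [-18,0,0],"yaw": 0},{"offset": [-18,0,0],"yaw": 0}]' --force 90

```text
clock: 5.1
tcp_pos: [0.4644, 0.2631, 0.1839]
orientation: [0.388, 0.594, 0.387, -0.589]
wrist_force: [1.1, -0.4, -2.0]
finger_gap: 0.0527
```

```bash
python3 - <<'E'
from h import *
a=np.radians(-23.6); plan([.5232,-.1258,.2],[np.cos(a),np.sin(a)])
s=env.get_state();M=toolR(s)
m,im,d=snap("wrist","w4"); 
hsv=cv2.cvtColor(im,cv2.COLOR_RGB2HSV)
mk=((im[:,:,0].astype(int)>im[:,:,1].astype(int)+5)&(hsv[:,:,2]>90)&(d<.2)).astype(np.uint8)
k,lab,st,c=cv2.connectedComponentsWithStats(mk); l=lab[290,320]; ys,xs=np.where(lab==l)
P=(pts(m,np.c_[xs,ys],d[ys,xs])-s["tcp_pos"])@M*1000
top=P[P[:,0]<np.percentile(P[:,0],50)+2]
c_,r_=cv2.minEnclosingCircle(top[:,1:].astype(np.float32)); print("disc in tool: circle yz",c_,r_)
A=np.c_[top[:,1:],np.ones(len(top))]; print("plane",np.linalg.lstsq(A,top[:,0],rcond=None)[0],np.median(top[:,0]),len(top))
snap("scene","s4")
E
```

```text
tcp [0.4644 0.2631 0.1839] tooly [ 0.916 -0.4    0.005] toolx [ 0.007  0.003 -1.   ] t 5.1 F [ 1.1 -0.4 -2. ] gap 0.0527
offset cm [-1.67 20.96 33.28] yaw 0.01 yaw -179.99 
disc in tool: circle yz (0.10914313793182373, -21.859989166259766) 51.853946685791016
plane [ 4.10281560e-03  2.15317600e-01 -1.70517262e+01] -16.45733146157325 12519
```

View pics/w4.png

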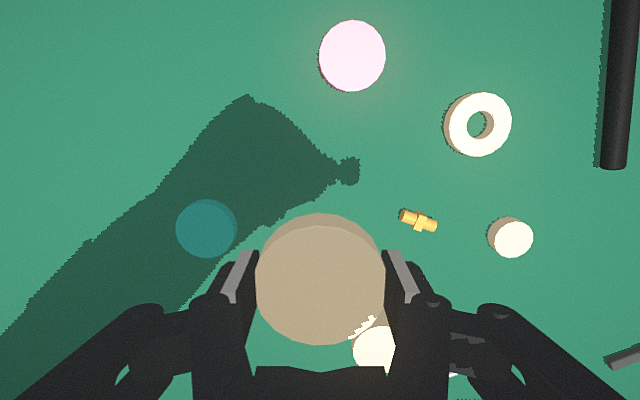

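View pics/s4.png

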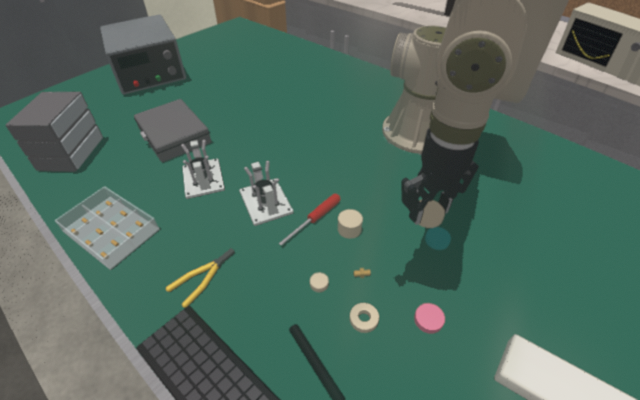

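```bash
python3 - <<'E'
from h import *
s=env.get_state();M=toolR(s)
m,im,d=load("w4"); h,w=d.shape
ys,xs=np.mgrid[225:350,250:390]; ys=ys.ravel();xs=xs.ravel()
k=(im[ys,xs,0].astype(int)>im[ys,xs,1].astype(int)+5)&(d[ys,xs]<.17)
P=(pts(m,np.c_[xs,ys],d[ys,xs])-s["tcp_pos"])@M*1000
P=P[k]; print(P.min(0),P.max(0))
t=P[:,0]<np.percentile(P[:,0],40)+1.5; q=P[t]
A=np.c_[q[:,1:],np.ones(len(q))]; print("plane",np.linalg.lstsq(A,q[:,0],rcond=None)[0],np.median(q[:,0]),len(q))
print(cv2.minEnclosingCircle(q[:,1:].astype(np.float32)),q.min(0),q.max(0))
E
```

```text
[-147.9970965   -26.69698684  -74.68906751] [-6.12563475 30.07291485 28.43189872]
plane [ 9.19697382e-04  2.26920403e-01 -2.10238929e+01] -20.70486306153214 12374
((1.3559300899505615, -23.128582000732422), 51.560787200927734) [-147.9970965   -24.70174313  -74.68906751] [-19.31762469  28.53281013  28.43189872]
```

```bash
python3 - <<'E'
from h import *
s=env.get_state();M=toolR(s)
m,im,d=load("w4")
ys,xs=np.mgrid[210:350,250:390]; ys=ys.ravel();xs=xs.ravel()
k=(im[ys,xs,0].astype(int)>im[ys,xs,1].astype(int)+5)&(d[ys,xs]>.1)&(d[ys,xs]<.17)
P=(pts(m,np.c_[xs,ys],d[ys,xs])-s["tcp_pos"])@M*1000
P=P[k]; print(np.percentile(P,[1,10,50,90,99],axis=0).round(1))
med=np.median(P[:,0]); q=P[abs(P[:,0]-med)<3]
A=np.c_[q[:,1:],np.ones(len(q))]; print("plane",np.linalg.lstsq(A,q[:,0],rcond=None)[0],len(q))
print(cv2.minEnclosingCircle(q[:,1:].astype(np.float32)),np.percentile(q,[.2,99.8],axis=0).round(1))
for p in [(320,232),(320,250),(320,280),(320,310),(320,340),(262,280),(380,280),(320,220)]:
    print(p,d[p[1],p[0]],((pts(m,p,[d[p[1],p[0]]])[0]-s["tcp_pos"])@M*1000).round(1))
E
```

```text
[[-22.1 -23.2 -26.8]
 [-21.4 -16.6 -22.7]
 [-20.6   1.7  -3.6]
 [-19.5  20.4  17.5]
 [ -8.   27.4  25.8]]
plane [-4.28719879e-03  1.44241732e-03 -2.06492420e+01] 12572
((1.6415830850601196, 0.6008133888244629), 28.212865829467773) [[-22.3 -24.2 -26.8]
 [-18.   28.2  27.3]]
(320, 232) 0.13577995 [-21.3   2.1 -24.4]
(320, 250) 0.13901904 [-20.3   2.1 -16.4]
(320, 280) 0.142805 [-20.2   2.1  -3.1]
(320, 310) 0.14641736 [-20.6   2.1  10.8]
(320, 340) 0.1500153 [-21.1   2.1  25.2]
(262, 280) 0.14264521 [-20.3 -21.5  -3.2]
(380, 280) 0.14167793 [-21.4  26.3  -3.6]
(320, 220) 0.14264043 [-13.5   2.2 -26.5]
```

The disc is held level. I'll go past the magazine to look at it with the wrist camera, which sees it above the held disc in the picture.

Emit:
servo_tool --increments '[{"offset": [-1,2,3],"yaw": 0},{"offset": [-2,4.5,7],"yaw": 0},{"offset": [-2,7,11],"yaw": 0},{"offset": [-2,9.5,15],"yaw": 0},{"offset": [-2,12,19],"yaw": 0},{"offset": [-2,14.5,23],"yaw": 0},{"offset": [-2,17,27],"yaw": 0},{"offset": [-2,19,30],"yaw": 0}]'

```text
clock: 6.0
tcp_pos: [0.515, -0.0911, 0.1972]
orientation: [-0.386, -0.591, -0.388, 0.593]
wrist_force: [1.2, 0.0, -2.1]
finger_gap: 0.0524
```

Emit:
servo_tool --increments '[{"offset": [0,1,3],"yaw": 0},{"offset": [0,2,6],"yaw": 0},{"offset": [0,2,8],"yaw": 0},{"offset": [0,2,9.5],"yaw": 0},{"offset": [0,2,10.5],"yaw": 0},{"offset": [0,2,11],"yaw": 0},{"offset": [0,2,11],"yaw": 0},{"offset": [0,2,11],"yaw": 0}]'

```text
clock: 6.8
tcp_pos: [0.4906, -0.1969, 0.1993]
orientation: [0.387, 0.592, 0.388, -0.591]
wrist_force: [1.4, -0.1, -1.5]
finger_gap: 0.0528
```

```bash
python3 - <<'E'
from h import *
a=np.radians(-23.6); plan([.5232,-.1258,.2],[np.cos(a),np.sin(a)])
m,im,d=snap("wrist","w5"); print(proj(m,[[.523,-.1258,.056],[.523,-.1258,.01]]))
E
```

```text
tcp [ 0.4906 -0.1969  0.1993] tooly [ 0.917 -0.4   -0.   ] toolx [ 0.  0. -1.] t 6.8 F [ 1.4 -0.1 -1.5] gap 0.0528
offset cm [-0.07  0.15 -7.82] yaw 0.05 yaw -179.95 
[[320.72274871  88.885352  ]
 [320.59481365  89.71039695]]
```

View pics/w5.png

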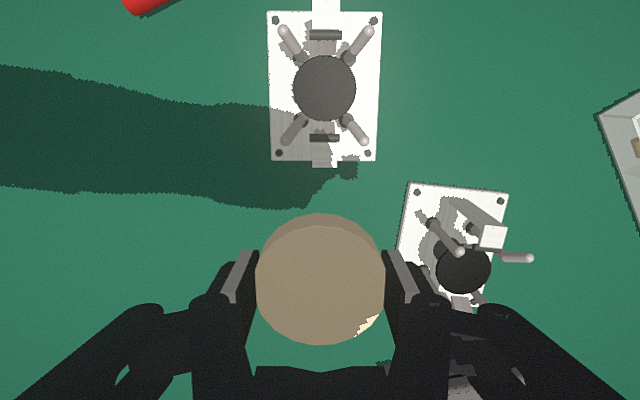

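The magazine is seen straight from above, with the follower at (324,88) and the plate spanning (268-382, 11-161), nearly aligned with the picture. Fitting it now.

```bash
python3 - <<'E'
from h import *
m,im,d=load("w5"); mt,it,dt=load("top0"); ms,_,_=load("scene0")
g=cv2.cvtColor(im,cv2.COLOR_RGB2GRAY)
H=[]
for (x,y) in [(277,20),(374,21),(279,154),(368,153)]:
    w=g[y-8:y+9,x-8:x+9].astype(float); t=(w<0.55*np.percentile(w,80)).astype(np.uint8)
    k,lab,st,c=cv2.connectedComponentsWithStats(t); i=min(range(1,k),key=lambda i:np.hypot(*(c[i]-8))+ (100 if st[i,4]<10 else 0)); p=(c[i][0]+x-8,c[i][1]+y-8)
    H.append(plane(m,p,.01)[0]); print(p,st[i,4],H[-1].round(4))
H=np.array(H); print("centre",H.mean(0)); v=(H[0]+H[1]-H[2]-H[3]); print("yaw from y axis",np.degrees(np.arctan2(-v[0],v[1]))); v=H[1]+H[3]-H[0]-H[2]; print("yaw x",np.degrees(np.arctan2(v[1],v[0])))
mk=((g<95)&(im.max(2).astype(int)-im.min(2)<25)).astype(np.uint8); mk=cv2.morphologyEx(mk,cv2.MORPH_OPEN,np.ones((9,9)))
k,lab,st,c=cv2.connectedComponentsWithStats(mk); l=lab[88,324]; print(st[l])
ct=max(cv2.findContours((lab==l).astype(np.uint8),0,1)[0],key=cv2.contourArea); e=cv2.fitEllipse(ct); print(e, plane(m,e[0],.056))
zz=d[80:97,315:333]; ys,xs=np.mgrid[80:97,315:333]; print("foll z",np.median(pts(m,np.c_[xs.ravel(),ys.ravel()],zz.ravel())[:,2]))
# follower in top view
g2=cv2.cvtColor(it,cv2.COLOR_RGB2GRAY); mk=((g2<70)).astype(np.uint8); mk[:,:]*=1
k,lab,st,c=cv2.connectedComponentsWithStats(cv2.morphologyEx(mk,cv2.MORPH_OPEN,np.ones((7,7)))); l=lab[175,385]; print(l,st[l],c[l],tri(m,e[0],mt,c[l]),plane(mt,c[l],.056))
E
```

```text
(np.float64(274.8490566037736), np.float64(19.81132075471698)) 53 [ 0.51   -0.0572  0.01  ]
(np.float64(373.25), np.float64(20.57142857142857)) 56 [ 0.5874 -0.0916  0.01  ]
(np.float64(278.6764705882353), np.float64(152.41176470588235)) 34 [ 0.4637 -0.162   0.01  ]
(np.float64(367.40625), np.float64(152.65625)) 32 [ 0.5409 -0.196   0.01  ]
centre [ 0.52550234 -0.12671333  0.01      ]
yaw from y axis -23.903785456631265
yaw x -23.885496766696985
[     0      0    640    400 214405]
((319.35247802734375, 174.60939025878906), (402.1793518066406, 829.8333129882812), 89.99331665039062) [[ 0.49465887 -0.18791136  0.056     ]]
foll z 0.056922483733568785
0 [     0      0    640    400 245236] [326.70713109 198.0465103 ] (array([ 0.47354115, -0.07029405,  0.30334501]), np.float64(0.1591010386232751)) [[ 0.47606772 -0.0070213   0.056     ]]
```

```bash
python3 - <<'E'
from h import *
a=np.radians(-23.9); plan([.5238,-.1262,.13],[np.cos(a),np.sin(a)])
E
```

```text
tcp [ 0.4907 -0.1968  0.1993] tooly [ 0.917 -0.399  0.   ] toolx [ 0.  0. -1.] t 6.85 F [-0.3  0.  -1.9] gap 0.0525
offset cm [ 6.94  0.21 -7.79] yaw 0.37 yaw -179.63
```

Emit:
servo_tool --increments '[{"offset": [0,0.2,-2],"yaw": 0.4},{"offset": [0,0.2,-4],"yaw": 0.4},{"offset": [0,0.2,-6],"yaw": 0.4},{"offset": [0.5,0.2,-7.8],"yaw": 0.4},{"offset": [2.5,0.2,-7.8],"yaw": 0.4},{"offset": [4.5,0.2,-7.8],"yaw": 0.4},{"offset": [6,0.2,-7.8],"yaw": 0.4},{"offset": [6.5,0.2,-7.8],"yaw": 0.4}]'

```text
clock: 7.65
tcp_pos: [0.5227, -0.1255, 0.1327]
orientation: [-0.385, -0.592, -0.386, 0.593]
wrist_force: [-0.5, 0.1, -2.2]
finger_gap: 0.0529
```

Emit:
servo_tool --increments '[{"offset": [0,0,0],"yaw": 0},{"offset": [0,0,0],"yaw": 0},{"offset": [0,0,0],"yaw": 0},{"offset": [0,0,0],"yaw": 0},{"offset": [0,0,0],"yaw": 0},{"offset": [0,0,0],"yaw": 0},{"offset": [0,0,0],"yaw": 0},{"offset": [0,0,0],"yaw": 0}]'

```text
clock: 8.45
tcp_pos: [0.5235, -0.1269, 0.1343]
orientation: [0.385, 0.593, 0.385, -0.593]
wrist_force: [0.4, -0.0, -2.5]
finger_gap: 0.0522
```

```bash
python3 - <<'E'
from h import *
a=np.radians(-23.9); plan([.5238,-.1262,.1],[np.cos(a),np.sin(a)])
m,im,d=snap("wrist","w6");m,im,d=snap("scene","s6")
c=cv2.resize(im[110:240,190:340],None,fx=5,fy=4.6,interpolation=cv2.INTER_CUBIC)
cv2.imwrite("pics/s6c.png",c[:,:,::-1])
E
```

```text
tcp [ 0.5235 -0.1269  0.1343] tooly [ 0.914 -0.407  0.   ] toolx [ 0.  0. -1.] t 8.45 F [ 0.4 -0.  -2.5] gap 0.0522
offset cm [ 3.43 -0.   -0.08] yaw -0.1 yaw 179.9
```

View pics/w6.png

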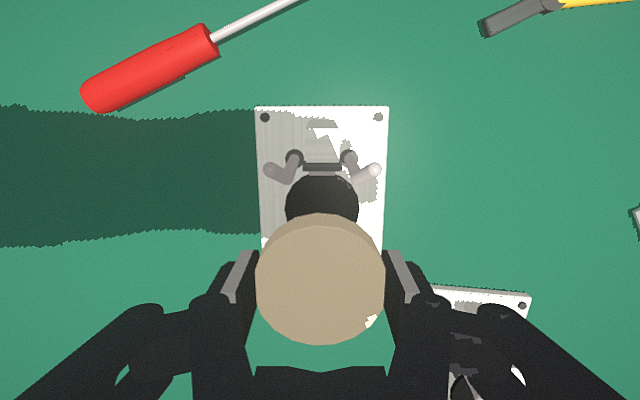

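View pics/s6c.png

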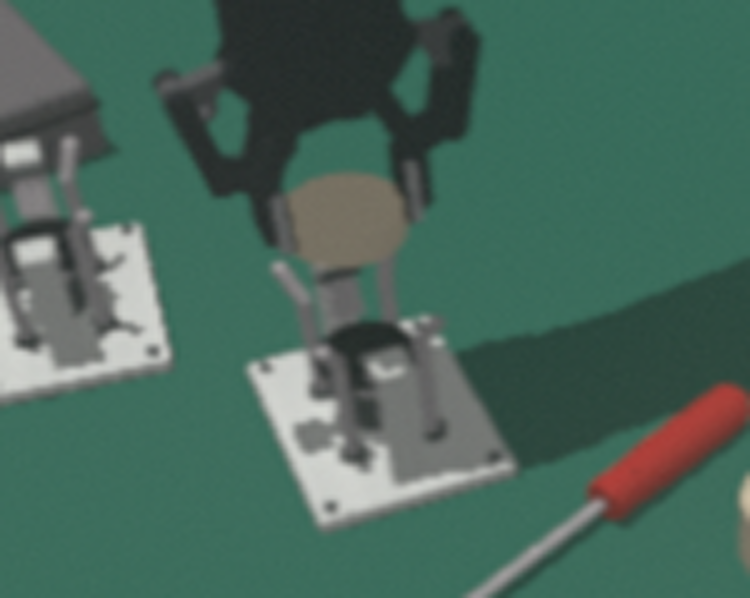

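Emit:
servo_tool --increments '[{"offset": [1,0,-0.05],"yaw": 0},{"offset": [2,0,-0.05],"yaw": 0},{"offset": [3,0,-0.05],"yaw": 0},{"offset": [4,0,-0.05],"yaw": 0},{"offset": [4.5,0,-0.05],"yaw": 0},{"offset": [5,0,-0.05],"yaw": 0},{"offset": [5.3,0,-0.05],"yaw": 0},{"offset": [5.3,0,-0.05],"yaw": 0}]'

```text
clock: 9.35
tcp_pos: [0.5239, -0.1264, 0.0811]
orientation: [0.385, 0.593, 0.385, -0.593]
wrist_force: [0.9, 0.2, -1.9]
finger_gap: 0.0524
```

```bash
python3 - <<'E'
from h import *
a=np.radians(-23.9); plan([.5238,-.1262,.06],[np.cos(a),np.sin(a)])
m,im,d=snap("wrist","w7");m,im,d=snap("scene","s7")
c=cv2.resize(im[110:240,190:340],None,fx=5,fy=4.6,interpolation=cv2.INTER_CUBIC)
cv2.imwrite("pics/s7c.png",c[:,:,::-1]);print(env.get_state()["ft_torque"])
E
```

```text
tcp [ 0.5239 -0.1264  0.0811] tooly [ 0.914 -0.407  0.   ] toolx [ 0.  0. -1.] t 9.35 F [ 0.9  0.2 -1.9] gap 0.0524
offset cm [ 2.11 -0.02 -0.01] yaw -0.09 yaw 179.91 
[-0.00259243 -0.01522006  0.00224054]
```

View pics/w7.png

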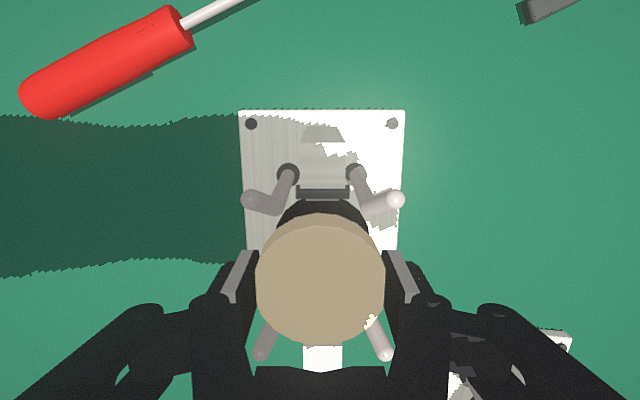

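View pics/s7c.png

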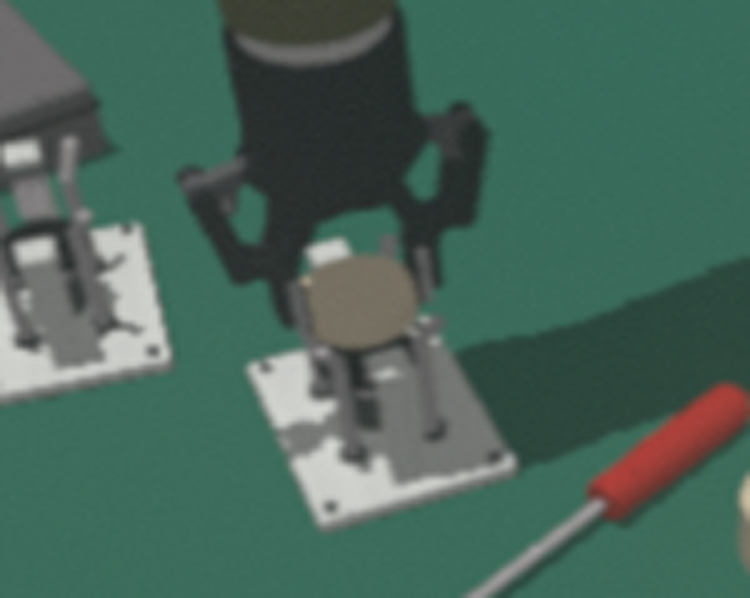

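The disc is in the mouth and centred: the holes at (251,124) and (392,124) put the midline at 321, and the disc is at 320. I'll go down to the catches.

Emit:
servo_tool --increments '[{"offset": [0.3,0,0],"yaw": 0},{"offset": [0.6,0,0],"yaw": 0},{"offset": [0.9,0,0],"yaw": 0},{"offset": [1.2,0,0],"yaw": 0},{"offset": [1.4,0,0],"yaw": 0},{"offset": [1.5,0,0],"yaw": 0},{"offset": [1.6,0,0],"yaw": 0},{"offset": [1.6,0,0],"yaw": 0}]'

```text
clock: 10.25
tcp_pos: [0.5252, -0.126, 0.0659]
orientation: [0.386, 0.594, 0.385, -0.592]
wrist_force: [4.1, 4.1, 2.4]
finger_gap: 0.0529
```

Emit:
servo_tool --increments '[{"offset": [0.1,0,0],"yaw": 0},{"offset": [0.2,0,0],"yaw": 0},{"offset": [0.3,0,0],"yaw": 0},{"offset": [0.4,0,0],"yaw": 0},{"offset": [0.4,0,0],"yaw": 0},{"offset": [0.4,0,0],"yaw": 0},{"offset": [0.4,0,0],"yaw": 0},{"offset": [0.4,0,0],"yaw": 0}]'

```text
clock: 11.05
tcp_pos: [0.5252, -0.1261, 0.0622]
orientation: [0.386, 0.594, 0.385, -0.592]
wrist_force: [2.9, 3.7, 3.9]
finger_gap: 0.0524
```

Contact with the catches, plus a light side push from the rods along tool -z. I'll ease that by 1 mm and press on.

Emit:
servo_tool --increments '[{"offset": [0,0,-0.1],"yaw": 0},{"offset": [0.2,0,-0.1],"yaw": 0},{"offset": [0.4,0,-0.1],"yaw": 0},{"offset": [0.6,0,-0.1],"yaw": 0},{"offset": [0.8,0,-0.1],"yaw": 0},{"offset": [0.8,0,-0.1],"yaw": 0},{"offset": [0.8,0,-0.1],"yaw": 0},{"offset": [0.8,0,-0.1],"yaw": 0}]'

```text
clock: 11.85
tcp_pos: [0.5249, -0.1257, 0.0535]
orientation: [0.385, 0.593, 0.385, -0.593]
wrist_force: [4.9, 2.5, 3.8]
finger_gap: 0.0527
```

```bash
python3 - <<'E'
from h import *
a=np.radians(-23.9); plan([.5238,-.1262,.04],[np.cos(a),np.sin(a)]);print(env.get_state()["ft_torque"])
m,im,d=snap("wrist","w8")
E
```

```text
tcp [ 0.5249 -0.1257  0.0535] tooly [ 0.914 -0.407  0.001] toolx [ 0.001 -0.    -1.   ] t 11.85 F [4.9 2.5 3.8] gap 0.0527
offset cm [ 1.35 -0.08  0.09] yaw -0.1 yaw 179.9 
[ 0.35427235 -0.89716249 -0.03157509]
```

View pics/w8.png

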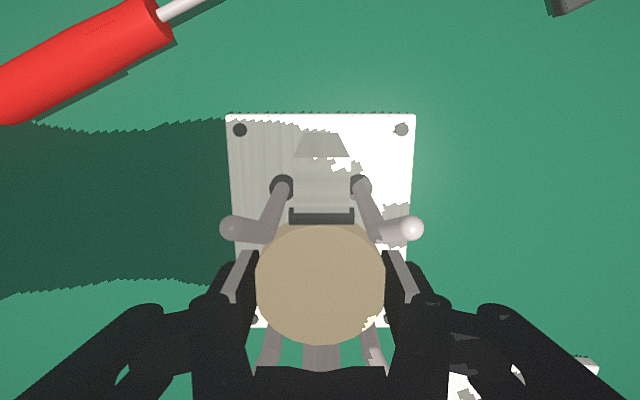

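```bash
cat > dm.py <<'E'
from h import *
def dm(tag):
    m,im,d=load(tag); T=np.array(m["world_from_camera"])
    ys,xs=np.mgrid[225:350,250:390]; ys=ys.ravel();xs=xs.ravel()
    k=(im[ys,xs,0].astype(int)>im[ys,xs,1].astype(int)+5)&(d[ys,xs]>.1)&(d[ys,xs]<.17)
    P=pts(m,np.c_[xs,ys],d[ys,xs])[k]*1000
    med=np.median(P[:,2]); q=P[abs(P[:,2]-med)<4]; c=q.mean(0)
    for _ in range(3):
        A=np.c_[q[:,:2]-c[:2],np.ones(len(q))]; f=np.linalg.lstsq(A,q[:,2],rcond=None)[0]; r=q[:,2]-A@f; q=q[abs(r)<1.5]
    print(tag,"top z",f[2].round(2),"slope",f[:2].round(3),"centre",cv2.minEnclosingCircle(q[:,:2].astype(np.float32)),"cam z",T[2,3]*1000)
E
python3 - <<'E'
from dm import *
for t in ["w4","w6","w7","w8"]: dm(t)
E
```

```text
w4 top z 200.36 slope [0.007 0.003] centre ((463.53167724609375, 260.8995361328125), 28.108154296875) cam z 327.7325196092034
w6 top z 150.76 slope [-0.     0.001] centre ((523.1798095703125, -129.25567626953125), 28.180471420288086) cam z 277.7400020639039
w7 top z 97.56 slope [-0.     0.001] centre ((520.3583374023438, -136.5957794189453), 36.59823226928711) cam z 224.56480347276363
w8 top z 69.96 slope [ 0.    -0.001] centre ((525.6923828125, -128.01625061035156), 32.8570442199707) cam z 196.9513973744166
```

Emit:
servo_tool --increments '[{"offset": [0.2,0.05,-0.05],"yaw": 0},{"offset": [0.4,0.05,-0.05],"yaw": 0},{"offset": [0.6,0.05,-0.05],"yaw": 0},{"offset": [0.8,0.05,-0.05],"yaw": 0},{"offset": [0.9,0.05,-0.05],"yaw": 0},{"offset": [0.9,0.05,-0.05],"yaw": 0},{"offset": [0.9,0.05,-0.05],"yaw": 0},{"offset": [0.9,0.05,-0.05],"yaw": 0}]'

```text
clock: 12.7
tcp_pos: [0.5249, -0.1257, 0.0449]
orientation: [-0.385, -0.593, -0.385, 0.593]
wrist_force: [1.9, 1.4, 8.6]
finger_gap: 0.053
```

```bash
python3 - <<'E'
from dm import *
a=np.radians(-23.9); plan([.5238,-.1262,.04],[np.cos(a),np.sin(a)]);print(env.get_state()["ft_torque"])
m,im,d=snap("wrist","w9"); dm("w9")
E
```

```text
tcp [ 0.5249 -0.1257  0.0449] tooly [ 0.914 -0.407  0.001] toolx [ 0.    -0.001 -1.   ] t 12.7 F [1.9 1.4 8.6] gap 0.053
offset cm [ 0.49 -0.08  0.09] yaw -0.11 yaw 179.89 
[ 0.21831944 -0.33617055  0.03896221]
w9 top z 61.45 slope [0. 0.] centre ((525.0494384765625, -128.82943725585938), 32.615867614746094) cam z 188.3082381596357
```

View pics/w9.png

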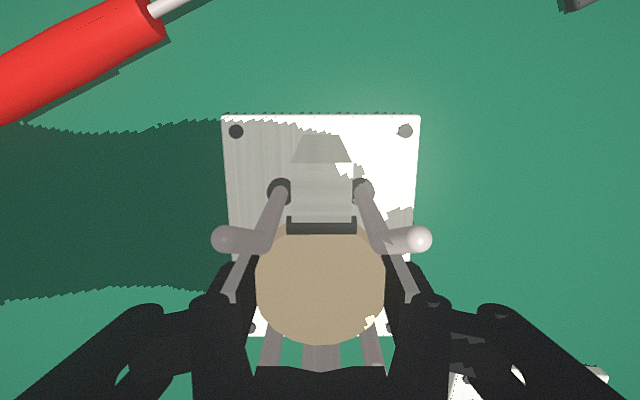

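Level, with the top at 61.5 mm. I'll press 5.5 mm more to get follower travel of about 0.016.

Emit:
servo_tool --increments '[{"offset": [0.2,0,0],"yaw": 0},{"offset": [0.4,0,0],"yaw": 0},{"offset": [0.55,0,0],"yaw": 0},{"offset": [0.55,0,0],"yaw": 0},{"offset": [0.55,0,0],"yaw": 0},{"offset": [0.55,0,0],"yaw": 0},{"offset": [0.55,0,0],"yaw": 0},{"offset": [0.55,0,0],"yaw": 0}]'

```text
clock: 13.55
tcp_pos: [0.5249, -0.1257, 0.0394]
orientation: [-0.385, -0.593, -0.385, 0.593]
wrist_force: [0.9, 0.7, 9.0]
finger_gap: 0.0525
```

```bash
python3 - <<'E'
from dm import *
a=np.radians(-23.9); plan([.5238,-.1262,.04],[np.cos(a),np.sin(a)]);print(env.get_state()["ft_torque"])
m,im,d=snap("wrist","w10"); dm("w10")
E
```

```text
tcp [ 0.5249 -0.1257  0.0394] tooly [ 0.913 -0.407  0.001] toolx [ 0.    -0.001 -1.   ] t 13.55 F [0.9 0.7 9. ] gap 0.0525
offset cm [-0.06 -0.08  0.1 ] yaw -0.11 yaw 179.89 
[ 0.22336339 -0.33448238 -0.01520025]
w10 top z 55.88 slope [0.001 0.001] centre ((525.6464233398438, -128.3628692626953), 32.81406784057617) cam z 182.73730734970366
```

View pics/w10.png

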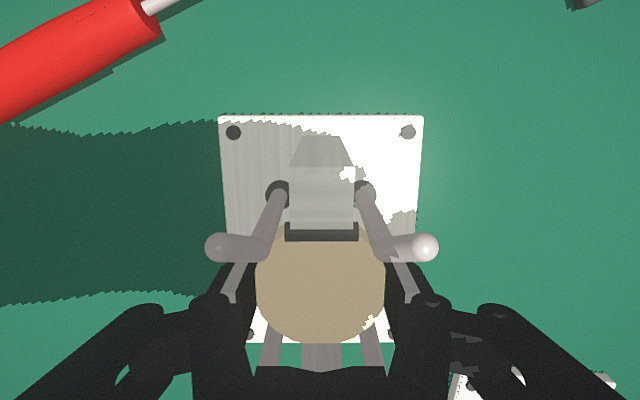

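The net force of about 11 N matches the spring alone (10.4 N at 16 mm), and the catch tip at (321,235) now lies over the top face, so the catches have snapped. I'll press 1 mm more for margin, then release.

Emit:
servo_tool --increments '[{"offset": [0.1,0,0],"yaw": 0},{"offset": [0.1,0,0],"yaw": 0},{"offset": [0.1,0,0],"yaw": 0},{"offset": [0.1,0,0],"yaw": 0},{"offset": [0.1,0,0],"yaw": 0},{"offset": [0.1,0,0],"yaw": 0},{"offset": [0.1,0,0],"yaw": 0},{"offset": [0.1,0,0],"yaw": 0}]'

```text
clock: 14.4
tcp_pos: [0.5249, -0.1257, 0.0385]
orientation: [-0.385, -0.593, -0.385, 0.593]
wrist_force: [1.9, 1.6, 9.6]
finger_gap: 0.0525
```

Emit:
servo_tool --increments '[{"offset": [0,0,0],"yaw": 0},{"offset": [0,0,0],"yaw": 0},{"offset": [0,0,0],"yaw": 0},{"offset": [0,0,0],"yaw": 0},{"offset": [0,0,0],"yaw": 0},{"offset": [0,0,0],"yaw": 0},{"offset": [0,0,0],"yaw": 0},{"offset": [0,0,0],"yaw": 0}]' --claw 0.9

```text
clock: 15.2
tcp_pos: [0.5248, -0.1253, 0.0378]
orientation: [0.385, 0.593, 0.385, -0.593]
wrist_force: [0.5, -0.4, 0.3]
finger_gap: 0.0767
```

```bash
python3 - <<'E'
from dm import *
a=np.radians(-23.9); plan([.5238,-.1262,.2],[np.cos(a),np.sin(a)])
m,im,d=snap("wrist","w11"); dm("w11")
E
```

```text
tcp [ 0.5248 -0.1253  0.0378] tooly [ 0.914 -0.407  0.   ] toolx [ 0.  0. -1.] t 15.2 F [ 0.5 -0.4  0.3] gap 0.0767
offset cm [-16.22  -0.05   0.13] yaw -0.09 yaw 179.91 
w11 top z 60.08 slope [0.002 0.003] centre ((526.40625, -124.57975769042969), 35.75583267211914) cam z 181.2155912342891
```

View pics/w11.png

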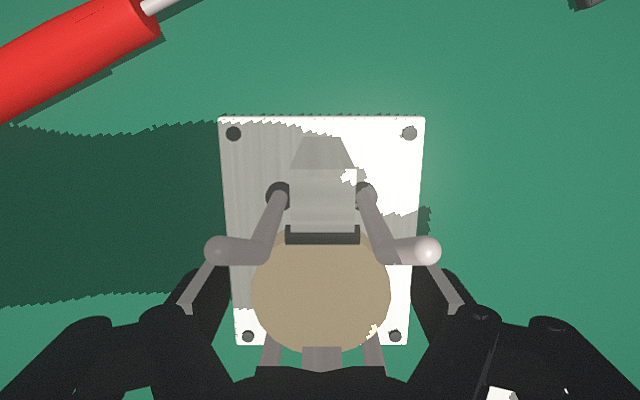

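Released. The disc stayed level with its top at about 60 mm, so it is held by the catches. I'll retreat straight up.

Emit:
servo_tool --increments '[{"offset": [-1,0,0],"yaw": 0},{"offset": [-2.5,0,0],"yaw": 0},{"offset": [-5,0,0],"yaw": 0},{"offset": [-8,0,0],"yaw": 0},{"offset": [-11,0,0],"yaw": 0},{"offset": [-14,0,0],"yaw": 0},{"offset": [-16,0,0],"yaw": 0},{"offset": [-17,0,0],"yaw": 0}]'

```text
clock: 16.05
tcp_pos: [0.5258, -0.1256, 0.2109]
orientation: [0.386, 0.594, 0.384, -0.592]
wrist_force: [0.7, 0.9, 0.7]
finger_gap: 0.0768
```

Emit:
servo_tool --increments '[{"offset": [0,0,2],"yaw": 0},{"offset": [0,0,4],"yaw": 0},{"offset": [0,0,6],"yaw": 0},{"offset": [0,0,7.5],"yaw": 0},{"offset": [0,0,8],"yaw": 0},{"offset": [0,0,8],"yaw": 0},{"offset": [0,0,8],"yaw": 0},{"offset": [0,0,8],"yaw": 0}]'

```text
clock: 16.85
tcp_pos: [0.4925, -0.1977, 0.2077]
orientation: [0.385, 0.593, 0.385, -0.593]
wrist_force: [-0.0, 0.6, 0.7]
finger_gap: 0.0767
```

```bash
python3 - <<'E'
from h import *
m,im,d=snap("wrist","w12"); ms,i2,d2=snap("scene","s12")
print(env.get_state()["wrist_force"])
p=proj(m,[[.5238,-.1262,.059]])[0]; print(p)
for n,(mm,ii,dd) in {"w":(m,im,d),"s":(ms,i2,d2)}.items():
    p=proj(mm,[[.5238,-.1262,.059]])[0].astype(int); R_=60 if n=="w" else 25
    ys,xs=np.mgrid[max(p[1]-R_,0):p[1]+R_,p[0]-R_:p[0]+R_]; ys=ys.ravel();xs=xs.ravel()
    P=pts(mm,np.c_[xs,ys],dd[ys,xs])*1000; k=(abs(P[:,2]-59)<6)&(ii[ys,xs,0].astype(int)>ii[ys,xs,2].astype(int)+20)&(np.hypot(P[:,0]-523.8,P[:,1]+126.2)<28); q=P[k]
    c=q.mean(0);A=np.c_[q[:,:2]-c[:2],np.ones(len(q))];f=np.linalg.lstsq(A,q[:,2],rcond=None)[0]
    print(n,len(q),"top z",f[2],"slope",f[:2],"mid",(q.min(0)+q.max(0))/2,np.ptp(q,axis=0))
p=proj(ms,[[.5238,-.1262,.059]])[0].astype(int); c=cv2.resize(i2[p[1]-50:p[1]+50,p[0]-60:p[0]+60],None,fx=6,fy=6,interpolation=cv2.INTER_CUBIC); cv2.imwrite("pics/s12c.png",c[:,:,::-1])
E
```

```text
[0.59726356 1.00382417 0.58886293]
[318.58893761  89.00667749]
w 3745 top z 60.05500191061689 slope [-0.0010279  -0.00150112] mid [ 524.08276736 -127.08406378   60.87830506] [55.30566868 53.7877933   6.77788842]
s 172 top z 60.01359521457814 slope [-0.00676692 -0.00898447] mid [ 524.23855224 -129.68426833   59.79071967] [53.19239339 45.592728    6.06385809]
```

View pics/w12.png

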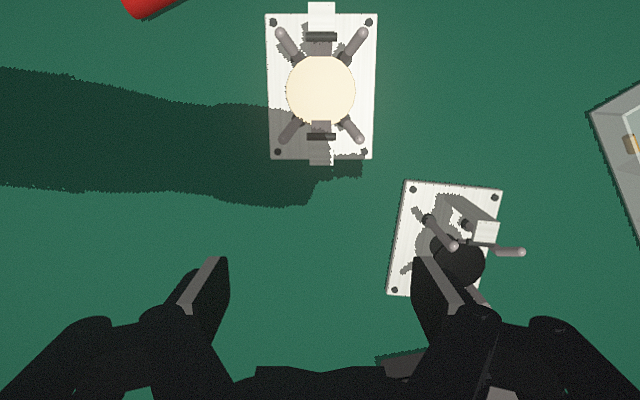

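View pics/s12c.png

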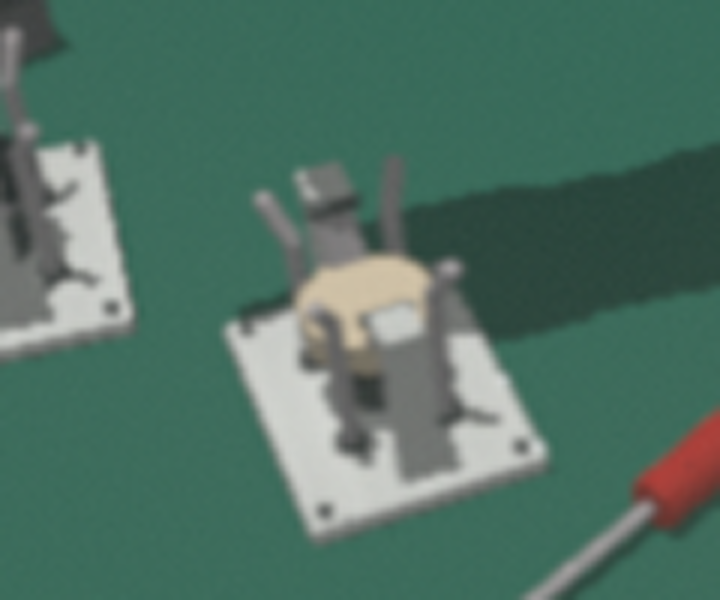

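The disc lies level at (320,90) in the wrist view. Its top measures 60 mm in both views, so the centre is at about 51-52 mm, and the gripper is clear.

```bash
python3 -c "
from workcell import env
print(env.hand_in())"
```

```text
the job is handed in; nothing more can be done
None
```

I loaded the solid 56 x 16 mm disc into the left-hand magazine, pressed it until both catches snapped over it, let go, and handed the job in at about 17 s. `hand_in` gives no verdict, so what follows is from my own last measurements.

- **Pressing:** I pressed to a follower travel of about 17 mm. The net push of about 11 N was close to the spring alone, so the catches were no longer resisting.
- **Disc after release:** its top measured 60.0 mm in both the wrist and scene views. That puts its centre at about 52 mm and the follower about 12 mm down. The slope was below 0.012 rad.
- **Position:** the disc was about 1 mm from the magazine's axis in the wrist view. The scene view put it 3.5 mm away, but the magazine's parts hide some of the disc there.
- **Robot:** the gripper was clear and the wrist force was about 1 N.

**Disagreements:**
- The cameras differed by 1–3 mm on the disc's and the magazine's positions.
- The wrist camera's depth reads about 1 mm high.
- Early triangulations of the disc's top from single pairs of views gave 12–18 mm against the stated 16 mm.
- The finger opening read 53 mm with the 56 mm disc gripped.

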